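Pour the red heel tips from a two-section swivel dish

ROBOT

A 7-joint arm with a two-finger parallel gripper is mounted at the origin on the work surface. World frame = base frame: x ahead of the robot, y to its left, z up, the work surface at z = 0. Lengths are in m, angles in rad, forces in N, time in s.
With the tool pointing down it reaches from about 0.35 to 0.9 m from the base axis. Payload 8.1 kg.
Tool frame: the origin (TCP) lies at the very end of the fingers, on their centre line; the grasp point (between the pads) lies 19 mm behind it; y points along the fingers, z is the direction in which the jaws open and shut, and the axes are right-handed (so a half turn about y gives the same grasp; the last joint's range is limited). The gripper opens to 85 mm and grips with 20 to 120 N. Pads are 22 mm wide; open, the fingers measure 114 mm over their backs; the gripper's body (76 mm by 85 mm) begins 54 mm behind the grasp point. The pads swing forward as they close: fully open they stand 13 mm farther back than shut.
Start: joints at [1.04, 0.434, 0.025, 1.573, -0.012, 1.134, -0.075], TCP at [0.259, -0.569, 0.231] pointing down, gripper open.
Joint ranges: [-2.62, 2.62], [-0.44, 2.09], [-1.27, 1.32], [0.08, 2.57], [-1.32, 4.46], [0.12, 2], [-2.74, 2.74]. Speed limits (rad/s): [2.22, 2.22, 3.01, 3.01, 3.14, 3.14, 3.14].

INTERFACE

Orientations are given as a 3x3 rotation matrix whose columns are the frame's x, y, z axes.
In Python, from rig import robot gives the robot as it stands.
- The arm moves only by the tool drive_tool, never from a script. Its argument "rows" is a list of rows, each a list of 7 numbers: the shift along the tool's x, y, z in m, then the turn, a rotation vector about the tool's x, y, z in degrees, then the finger opening in m, from 0 to 0.0854. A call has 1 to 8 rows; each row shifts and turns the commanded pose from where the row before left it, along the tool's axes as they then stand; what a row does not reach is not made up. A row lasts 1/12 s, in which the tool goes at most 41.7 mm and 7.16 degrees, less where a joint would pass 70% of its speed; a pose out of reach is approached as far as the arm can. A call with a gripper value outside its range is refused whole. The fingers move at their own pace and stop on an object; "force" is the grip in N (left out, the last holds). Time passes only in rows, so rows that do not move let the fingers close. It gives the time, the measured TCP pose, the force and the opening at its end, in the units of the state.
- robot.get_state(): the state, without advancing time (a new reading comes with each control period).
- robot.camera(name): name is "scene" or "side" or "wrist"; returns a dict with "color" (420x560x3 uint8, blue, green, red), "fx", "fy", "cx", "cy" (pixels), "R" (3x3) and "t" (3): a world point X has camera coordinates R X + t. Camera axes: x right, y down, z forward; pixel columns grow to the right and rows downward; lengths in m; the calibration is good to about 2 mm. A picture is of the moment at which its call begins. There is no depth.
- robot.finish_job(): hands the job in, once; it reports no verdict.
Trained networks look in the newest picture that a camera, given by its name, has taken for a name from the list of things; names that differ only in an ending like _2 or _b are one class to them, and where a whole thing is asked for, a point or a joint stands for the part that bears it (a point fixed in the world has none). Each returns a list of dicts, best first, with "p" (0 to 1); they miss things now and then, are a little off and sometimes report something else, mostly with a low value. They report only what shows in the picture. A call takes as long as a camera call.
- robot.boxes_of(thing, camera): "location" ([x, y, z] in m, in world coordinates, good to about 4 mm: the middle of the surface that is visible of it).
- robot.silhouettes(thing, camera): "pixels" (420x560 bool, what is visible of it).
The state is a dict: "clock": time; "joint_pos": joint angles; "dq": joint speeds; "effort": joint torques, N m; "eef_pos": TCP position; "orientation": TCP orientation; "ft_force": force on the tool from outside, world axes, zero at the start; "moment": the same for the moment, N m; "width": finger opening in m.
Only numpy, scipy, OpenCV 4.12 (cv2) and the standard library are available. Lean on these libraries where they do the work, as an engineer would, in place of code of your own. Each camera call takes 0.05 s, during which the arm holds its last target.

TASK

The white dish on the green tipping stand has red heel tips in one section and black ones in the other. While the dish lies level, turn it by its blue tab until the red section faces the grey tray, then lift the yellow bar so that the dish tips and both red tips pour into the tray while the black ones stay in the dish. Finally lower the dish back to level, let go, and leave the other things on the bench where they are.

Things in the scene. Friction and masses are not known exactly. Their poses are not given: they have to be found in the camera images.
- stand: Green steel tipping stand fixed to the bench, foot 230 x 190 x 14 mm. Origin on the bench directly under the centre of the level dish; z up, its -x axis points to the tray (the pouring direction), +x to the yellow bar, y along the tipping hinge.
- tip_hinge (a point): Midpoint of the level hinge axis about which cradle and dish tip; in the stand's frame at (-75, 0, 80) mm, the axis runs along the stand's y.
- cradle (a joint): Tipping angle of the cradle that carries the dish, rad: 0 level (start), grows as the yellow bar is lifted and swings up and over towards the tray, stop at 1.4. Stiff hinge: it stays where it is left; lifting takes about 7 N at the bar, lowering a push of a few N. The tips slide out somewhere between 0.5 and 0.85, and the dividing wall holds the section behind it back at any angle up to the stop.
- tip_bar (a point): Centre of the yellow round bar (14 mm thick, 90 mm free length along the stand's y between two steel arms) behind the dish; at the start 160 mm along the stand's +x from its origin, 130 mm up. Nearest part of the dish rim is 52 mm from the bar's axis. It moves with the cradle on an arc about the hinge (235 mm along and 50 mm above the hinge when level); being round it can turn between the fingers, so a gripper may stay pointing down throughout.
- dish (a joint): Angle of the dish on the cradle's swivel, rad, positive counter-clockwise from above, stops at -2.4 and 2.4, rubs with 0.12 N m and stays where it is left. At 0 the dividing wall lies along the stand's x (pouring direction), with one section on the stand's +y side and the other on its -y side. At +1.571 the section that was at +y faces the tray, at -1.571 the one that was at -y. Starts within 0.4 of 0.
- dish_tab (a point): Centre of the blue upright tab on the middle of the dividing wall by which the dish is turned: 60 mm long along the wall, 12 mm thick, its top 18 mm above this point; point x along its length. The tab stands clear above the dish rim: its free part reaches from 26 mm below this point, the wall's top. On the swivel axis, 154 mm above the bench when level.
- dish_floor (a point): Centre of the dish floor (top face), on the swivel axis, 96 mm above the bench when level. White polished dish, floor 140 mm across, low walls flaring outward at about 23 degrees to a rim 216 mm across and 15 mm above the floor; the dividing wall, 5 mm thick, rises 32 mm above the floor.
- tray: Grey open catch tray fixed on the bench at the pouring side, 200 (its x) x 240 (its y) x 40 mm, walls 4 mm; origin at the centre of its underside. It lies where the dish pours.
- red_a: Red hard heel tip, D-shaped, 28 x 26 x 8 mm, 14 g; origin at the centre of its underside. It lies flat in the dish; to be poured into the tray.
- red_b: Red hard heel tip, D-shaped, 28 x 26 x 8 mm, 14 g; origin at the centre of its underside. It lies flat in the dish; to be poured into the tray.
- black_a: Black hard heel tip, D-shaped, 28 x 26 x 8 mm, 14 g; origin at the centre of its underside. It lies flat in the dish, to stay there.
- black_b: Black hard heel tip, D-shaped, 28 x 26 x 8 mm, 14 g; origin at the centre of its underside. It lies flat in the dish, to stay there.
- polish: Bystander: flat black polish tin, 72 mm across, 32 mm high, beyond the stand; origin under its centre.
- brush: Bystander: brush lying on the robot's side of the stand.
- hammer: Bystander: hammer lying at the right of the bench.
- glue: Bystander: amber jar with red lid, 68 mm across, 100 mm high, at the left of the bench; origin under its centre.
- last: Bystander: wooden shoe last about 190 mm long and 90 mm high, at the far left; origin on its underside.
- awl: Bystander: screwdriver-like awl lying at the right, near the robot.
- spool: Bystander: green thread spool, 48 mm across, 60 mm high, at the far right; origin under its centre.

How it is judged:
On the way, in this order (a step that is already met when the one before it is completed fails the run):
1. with the dish level, it is turned so that both red tips lie on the tray's side of the swivel axis and both black ones on the bar's side (value of joint cradle below 0.15 rad and x of each of red_a, red_b in the frame of stand below -0.015 m and x of each of black_a, black_b in the frame of stand above 0.015 m), for 0.2 s.
2. the dish is tipped by at least 0.4 rad (value of joint cradle above 0.4 rad), for 0.2 s.
At the end, for the whole second after the job is handed in: Both red tips rest inside the grey tray, both black tips rest in the dish (within 105 mm of its floor's centre), and the cradle is back level (under 0.10 rad) and still (x of red_a in the frame of tray between -0.098 and 0.098 m and y of red_a in the frame of tray between -0.118 and 0.118 m and z of each of red_a, red_b in the frame of tray below 0.035 m and linear speed of each of red_a, red_b, black_a, black_b below 0.03 m/s and x of red_b in the frame of tray between -0.098 and 0.098 m and y of red_b in the frame of tray between -0.118 and 0.118 m and distance between each of black_a, black_b and dish_floor below 0.105 m and value of joint cradle below 0.1 rad and velocity of joint cradle below 0.05 rad/s); the robot touches nothing.
It fails at once if a black tip leaves the dish (distance between any of black_a, black_b and dish_floor above 0.13 m).
It fails at once if another thing on the bench is shifted by more than 40 mm (distance of any of polish, brush, hammer, glue, last, awl, spool from where it was at the start of the episode above 0.04 m).
It also fails if it takes over 69 s, if anything falls off the work surface, if the arm or the gripper's body presses on something with over 40 N, if the wrist force passes 120 N, or if a joint passes its speed limit or range.

## Working session

There is one attempt and no reset: what is moved stays moved. The work goes in short steps, Python scripts to look and compute and a tool call to move; the robot and the scene stay as the last step left them, time stands still between calls to the robot, and variables do not carry over. Pictures are saved under pics/ and viewed, and the job is handed in when it is done.

Besides the shell and the picture viewer there is one more tool, called as a command line: name --pt "numbers of a row" for each row, then --argument value for the rest. drive_tool: Moves the arm, as the interface text tells. Its arguments: {"type":"object","properties":{"rows":{"type":"array"},"force":{"type":"number"}},"required":["rows"]}

```bash
mkdir -p pics; ls
python3 - <<'E'
from rig import robot
import cv2
s=robot.get_state()
for k in s: print(k,s[k])
for c in ["scene","side","wrist"]:
    d=robot.camera(c); cv2.imwrite(f"pics/{c}0.png",d["color"]); print(c,d["fx"],d["cx"],d["cy"],d["R"],d["t"])
for t in ["stand","tip_bar","dish_tab","dish_floor","tray","red_a","black_a"]:
    for c in ["scene","side"]:
        print(t,c,[(r["p"],r["location"]) for r in robot.boxes_of(t,c)][:4])
E
```

```text
pics
clock 0.0
joint_pos [ 1.04041163  0.43523219  0.02495992  1.57410112 -0.01160594  1.13399712
 -0.07510591]
dq [-1.46546853e-03 -3.89210619e-04 -4.45787534e-04 -3.11408329e-04
 -5.87998871e-04  1.43619396e-03  3.50646311e-05]
effort [-1.13057481e-04 -6.70468712e+01  1.02523640e+00 -3.16202545e+01
  1.55501836e-02  1.26029275e-02  3.54404472e-05]
eef_pos [ 0.2590309  -0.56823643  0.23051854]
orientation [[-9.09914523e-01 -7.80098391e-04  4.14795072e-01]
 [-4.14795784e-01  1.38867460e-03 -9.09913474e-01]
 [ 1.33806658e-04 -9.99998732e-01 -1.58715671e-03]]
ft_force [-1.25521565  0.53840904 -0.25125375]
moment [ 0.03623919  0.04180089 -0.04908052]
width 0.08510511931685251
scene 475.32756327716237 282.8284864427674 204.94797717052896 [[ 0.66844278  0.74375999 -0.00230774]
 [ 0.55617221 -0.50190643 -0.66239143]
 [-0.49381852  0.44148727 -0.74915437]] [-0.3546136  -0.25275893  1.84813328]
side 493.5193671796756 279.0999179884498 206.7211543206161 [[-0.77478744 -0.6320775   0.01350787]
 [-0.46223596  0.55176405 -0.6941861 ]
 [ 0.43132626 -0.5440905  -0.71966881]] [0.44533206 0.34402045 
[... 269 characters left out ...]
0975]), (0.51, [0.5584, 0.0221, 0.1017])]
stand side [(0.67, [0.5116, 0.079, 0.098])]
tip_bar scene [(0.75, [0.5347, 0.0591, 0.1042])]
tip_bar side [(0.8, [0.5265, 0.0723, 0.1081])]
dish_tab scene [(0.94, [0.531, 0.0537, 0.1078]), (0.56, [0.5784, 0.0571, 0.1062])]
dish_tab side [(0.96, [0.5256, 0.0648, 0.104])]
dish_floor scene []
dish_floor side [(0.73, [0.5241, 0.0582, 0.1106])]
tray scene [(0.21, [0.7291, -0.0084, 0.0407])]
tray side [(0.93, [0.4511, -0.1737, 0.0013])]
red_a scene [(0.54, [0.5314, 0.0471, 0.108]), (0.4, [0.3453, 0.0781, 0.0184])]
red_a side [(0.61, [0.4969, 0.0492, 0.1054])]
black_a scene [(0.59, [0.5767, 0.0585, 0.1063]), (0.46, [0.5325, 0.0496, 0.1074])]
black_a side []
```

View pics/scene0.png

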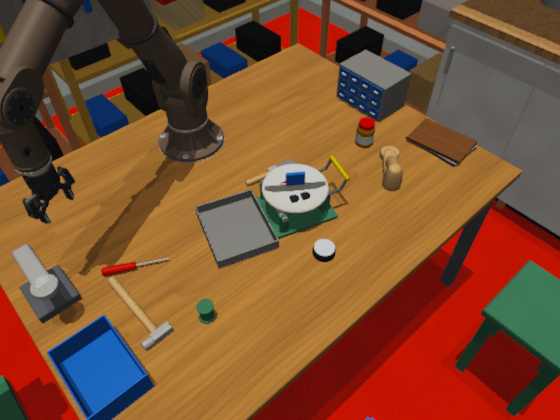

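View pics/side0.png

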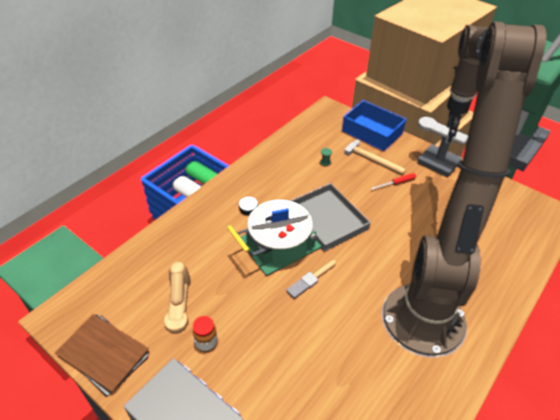

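The dish sits near (295,190) in the scene view and (281,225) in the side view. The tray is on the −y side, the bar is on the +y side, and the red tips are on the robot's side of the wall. Next I'll measure these precisely.

```bash
cat > h.py <<'E'
from rig import robot
import cv2,numpy as np
def ray(d,u,v):
    R=np.array(d["R"]);t=np.array(d["t"])
    c=-R.T@t; r=R.T@np.array([(u-d["cx"])/d["fx"],(v-d["cy"])/d["fy"],1]); return c,r
def atz(d,u,v,z):
    c,r=ray(d,u,v); return c+r*(z-c[2])/r[2]
def tri(ds,uvs):
    A=np.zeros((3,3));b=np.zeros(3)
    for d,(u,v) in zip(ds,uvs):
        c,r=ray(d,u,v); r/=np.linalg.norm(r);P=np.eye(3)-np.outer(r,r);A+=P;b+=P@c
    return np.linalg.solve(A,b)
def proj(d,X):
    p=np.array(d["R"])@X+np.array(d["t"]); return d["fx"]*p[0]/p[2]+d["cx"],d["fy"]*p[1]/p[2]+d["cy"]
def mask(d,lo,hi,roi):
    h=cv2.cvtColor(d["color"],cv2.COLOR_BGR2HSV);m=cv2.inRange(h,np.array(lo),np.array(hi))
    k=np.zeros_like(m);x0,y0,x1,y1=roi;k[y0:y1,x0:x1]=m[y0:y1,x0:x1];return k
E
python3 - <<'E'
from h import *
S=robot.camera("scene");D=robot.camera("side")
R={"scene":(240,140,370,250),"side":(210,180,340,280)}
out={}
for n,d in (("scene",S),("side",D)):
    x0,y0,x1,y1=R[n]
    cv2.imwrite(f"pics/{n}_crop.png",cv2.resize(d["color"][y0:y1,x0:x1],None,fx=5,fy=5,interpolation=cv2.INTER_CUBIC))
    for nm,lo,hi in (("yellow",(24,150,100),(34,255,255)),("blue",(105,150,60),(125,255,255)),("red",(0,200,120),(4,255,255))):
        m=mask(d,lo,hi,R[n]);nn,l,st,ce=cv2.connectedComponentsWithStats(m)
        print(n,nm,[(st[i][4],ce[i].round(1).tolist()) for i in range(1,nn) if st[i][4]>5])
        i=1+np.argmax(st[1:,4]) if nn>1 else None
        if i:
            out[n,nm]=ce[i]
            ys,xs=np.nonzero(l==i);r=cv2.minAreaRect(np.c_[xs,ys].astype(np.float32));print(cv2.boxPoints(r).round(1).tolist())
for nm in("yellow","blue"): print(nm,tri([S,D],[out["scene",nm],out["side",nm]]))
for n,d in (("scene",S),("side",D)):
    r=robot.silhouettes("tray",n)
    if r:
        m=r[0]["pixels"].astype(np.uint8);ys,xs=np.nonzero(m);print("tray",n,r[0]["p"],m.sum(),xs.mean(),ys.mean(),atz(d,xs.mean(),ys.mean(),0.01))
for c in R:
  for t in["polish","brush","glue"]:print(t,c,[(r["p"],r["location"]) for r in robot.boxes_of(t,c)][:2])
E
```

```text
scene yellow [(np.int32(117), [339.3, 167.5])]
[[328.6000061035156, 156.8000030517578], [331.79998779296875, 154.39999389648438], [349.6000061035156, 177.8000030517578], [346.3999938964844, 180.1999969482422]]
scene blue [(np.int32(200), [295.0, 178.2])]
[[287.0, 184.0], [287.0, 172.0], [304.0, 172.0], [304.0, 184.0]]
scene red []
[[284.0, 182.0], [284.0, 182.0], [284.0, 182.0], [284.0, 182.0]]
side yellow [(np.int32(122), [238.1, 238.2])]
[[226.5, 227.1999969482422], [229.8000030517578, 224.5], [249.3000030517578, 248.89999389648438], [246.0, 251.60000610351562]]
side blue [(np.int32(142), [279.6, 215.0])]
[[269.79998779296875, 212.1999969482422], [287.0, 208.8000030517578], [288.79998779296875, 218.0], [271.70001220703125, 221.5]]
side red [(np.int32(9), [289.2, 228.2]), (np.int32(15), [281.7, 234.6])]
[[280.0, 233.0], [284.0, 233.0], [284.0, 236.0], [280.0, 236.0]]
yellow [0.57698215 0.20640883 0.13159519]
blue [0.52905746 0.05498818 0.14816695]
tray scene 0.74 2552 296.01645768025077 187.08385579937305 [0.4639259  0.12199565 0.01      ]
tray side 0.72 2852 332.64340813464236 215.4740532959327 [ 0.45928638 -0.16811369  0.01      ]
polish scene [(0.74, [0.7292, -0.0088, 0.0429]), (0.36, [0.5319, 0.0507, 0.1053])]
brush scene [(0.56, [0.3466, 0.0788, 0.0164])]
glue scene [(0.6, [0.4718, 0.4648, 0.0727]), (0.6, [0.5319, 0.0516, 0.1106])]
polish side [(0.76, [0.7222, 0.0078, 0.0311])]
brush side [(0.67, [0.3491, 0.1306, 0.0184])]
glue side [(0.75, [0.4414, 0.4954, 0.0836]), (0.5, [0.5335, 0.0686, 0.1082])]
```

```bash
ls pics
```

```text
scene0.png
scene_crop.png
side0.png
side_crop.png
wrist0.png
```

View pics/scene_crop.png

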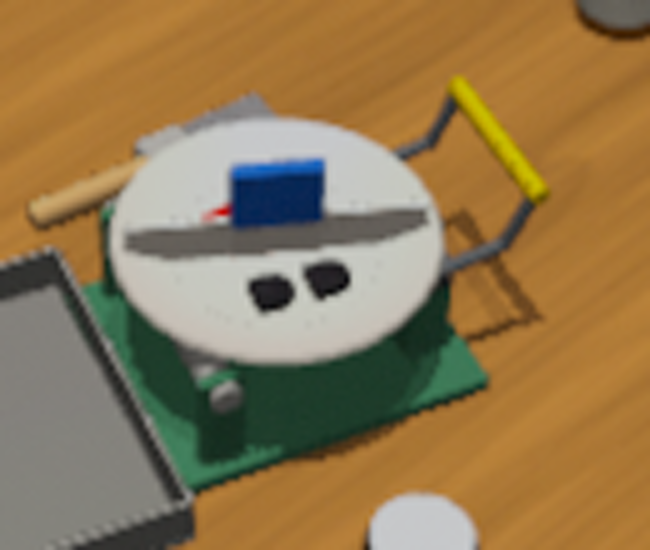

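View pics/side_crop.png

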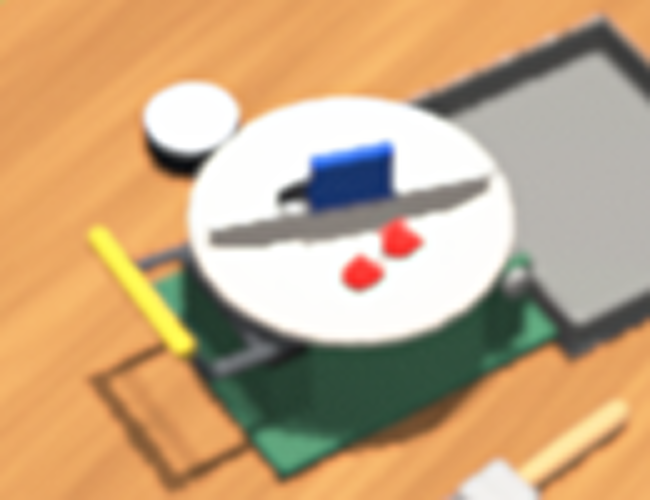

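Run:
```python
from h import *
S=robot.camera("scene");D=robot.camera("side")
ends={"s":[(330.7,156.2),(347.7,178.4)],"d":[(228.6,226.3),(247.2,249.8)]}
near=tri([S,D],[ends["s"][0],ends["d"][1]]);far=tri([S,D],[ends["s"][1],ends["d"][0]])
# scene first end = upper-left; side lower-right end = robot side
print("bar ends",near,far,np.linalg.norm(far-near))
def f(a): return np.array([240+a[0]/5,140+a[1]/5])
def g(a): return np.array([210+a[0]/5,180+a[1]/5])
b=(near+far)/2; e=far-near; yaxis=-e/np.linalg.norm(e)  # stand +y towards robot?
x=np.array([yaxis[1],-yaxis[0],0]);
print("x",x,np.degrees(np.arctan2(x[1],x[0])),"origin",b-0.16*x)
print("x from centre tab:",np.degrees(np.arctan2(0.2064-0.055,0.577-0.529)))
for d,P,F in((S,[(125,235),(427,210)],f),(D,[(210,232),(490,180)],g)):
    w=[atz(d,*F(p),.128) for p in P]; v=w[1]-w[0]; print("wall",w,np.degrees(np.arctan2(v[1],v[0])),np.linalg.norm(v))
# tab top edge
for d,P,F in((S,[(232,166),(323,160)],f),(D,[(313,158),(391,145)],g)):
    w=[atz(d,*F(p),.172) for p in P]; v=w[1]-w[0]; print("tab",w,np.degrees(np.arctan2(v[1],v[0])),np.linalg.norm(v),(w[0]+w[1])/2)
print("red",[atz(D,*g(p),.104) for p in((363,272),(402,238))],"black",[atz(S,*f(p),.104) for p in((272,292),(327,279))])
# tray corners
print("tray corners", atz(S,*f((52,252)),.04),atz(S,*f((187,495)),.04),atz(D,*g((600,22)),.04),atz(D,*g((572,335)),.04))
# rims: dish ellipse centre
print("rim centre",atz(S,*f((276,238)),.111),atz(D,*g((352,222)),.111))
print(proj(S,np.array([.524,.056,.172])))
```

```text
bar ends [0.52199468 0.22363688 0.13328845] [0.63214389 0.18929636 0.13383188] 0.11537943940450662
x [0.29763123 0.9546693  0.        ] 72.68441728803538 origin [0.52944829 0.05371953 0.13356017]
x from centre tab: 72.40925286205055
wall [array([ 0.4787755, -0.0289087,  0.128    ]), array([0.59120594, 0.12852405, 0.128     ])] 54.46750754680585 0.19345716390097384
wall [array([0.57823004, 0.13796557, 0.128     ]), array([ 0.4661087 , -0.01606527,  0.128     ])] -126.05143166130159 0.19051691480106336
tab [array([0.51111761, 0.03292555, 0.172     ]), array([0.54527942, 0.07869312, 0.172     ])] 53.26162039302366 0.05711128424489802 [0.52819851 0.05580933 0.172     ]
tab [array([0.54274827, 0.07611108, 0.172     ]), array([0.51136934, 0.03469859, 0.172     ])] -127.15181340959755 0.05195798114376157 [0.52705881 0.05540483 0.172     ]
red [array([0.49292239, 0.08444193, 0.104     ]), array([0.49174288, 0.04474397, 0.104     ])] black [array([0.56102833, 0.02208498, 0.104     ]), array([0.57626097, 0.05562317, 0.104     ])]
tray corners [ 0.39205579 -0.0235104   0.04      ] [ 0.60861147 -0.09274558  0.04      ] [ 0.5457683  -0.26976965  0.04      ] [ 0.38337926 -0.00601899  0.04      ]
rim centre [0.53303005 0.05142428 0.111     ] [0.52228329 0.05990327 0.111     ]
(np.float64(294.63903244348273), np.float64(171.86837883861915))
```

```bash
cat >> h.py <<'E'
from scipy.spatial.transform import Rotation as Ro
def Rt(a):
    a=np.radians(a);z=np.array([np.cos(a),np.sin(a),0]);y=np.array([0,0,-1.]);return np.c_[np.cross(y,z),y,z]
def go(p,a):
    s=robot.get_state();R=np.array(s["orientation"]);p0=np.array(s["eef_pos"])
    print("t",round(s["clock"],2),"pos",p0.round(4),"zyaw",np.degrees(np.arctan2(R[1,2],R[0,2])).round(1),"w",round(s["width"],4),"F",np.array(s["ft_force"]).round(1))
    print("shift tool mm",(R.T@(np.array(p)-p0)*1000).round(1),"rot deg",np.degrees(Ro.from_matrix(R.T@Rt(a)).as_rotvec()).round(1))
E
python3 -c "
from h import *
go([.528,.055,.231],-36)"
```

```text
t 1.45 pos [ 0.2593 -0.5687  0.2313] zyaw -65.5 w 0.0854 F [-0.1  0.3  0.3]
shift tool mm [-5.032e+02  3.000e-01 -4.560e+02] rot deg [  0.  -29.5   0. ]
```

drive_tool --pt "-0.028 0 -0.025 0 0 0 0.0854" --pt "-0.028 0 -0.025 0 0 0 0.0854" --pt "-0.028 0 -0.025 0 0 0 0.0854" --pt "-0.028 0 -0.025 0 0 0 0.0854" --pt "-0.028 0 -0.025 0 0 0 0.0854" --pt "-0.028 0 -0.025 0 0 0 0.0854" --pt "-0.028 0 -0.025 0 0 0 0.0854" --pt "-0.028 0 -0.025 0 0 0 0.0854"

```text
clock: 2.12
eef_pos: [0.3806, -0.2921, 0.2316]
orientation: [[-0.91, 0.001, 0.415], [-0.415, -0.0, -0.91], [-0.0, -1.0, 0.001]]
ft_force: [0.7, 0.2, -0.5]
width: 0.0852
```

drive_tool --pt "-0.028 0 -0.025 0 0 0 0.0854" --pt "-0.028 0 -0.025 0 0 0 0.0854" --pt "-0.028 0 -0.025 0 0 0 0.0854" --pt "-0.028 0 -0.025 0 0 0 0.0854" --pt "-0.028 0 -0.025 0 0 0 0.0854" --pt "-0.028 0 -0.025 0 0 0 0.0854" --pt "-0.028 0 -0.025 0 0 0 0.0854" --pt "-0.028 0 -0.025 0 0 0 0.0854"

```text
clock: 2.78
eef_pos: [0.5015, -0.0172, 0.2316]
orientation: [[-0.91, 0.001, 0.415], [-0.415, -0.0, -0.91], [-0.001, -1.0, 0.0]]
ft_force: [0.3, -0.4, 0.1]
width: 0.0854
```

drive_tool --pt "0 0 0 0 -6 0 0.0854" --pt "0 0 0 0 -6 0 0.0854" --pt "0 0 0 0 -6 0 0.0854" --pt "0 0 0 0 -6 0 0.0854" --pt "0 0 0 0 -5.5 0 0.0854"

```text
clock: 3.2
eef_pos: [0.501, -0.0188, 0.2313]
orientation: [[-0.583, 0.0, 0.812], [-0.812, -0.0, -0.583], [0.0, -1.0, 0.0]]
ft_force: [-0.1, -0.1, -0.8]
width: 0.0855
```

```bash
python3 -c "
from h import *
go([.528,.055,.2],-36)"
```

```text
t 3.2 pos [ 0.501  -0.0188  0.2313] zyaw -35.7 w 0.0855 F [-0.1 -0.1 -0.8]
shift tool mm [-75.7  31.3 -21.1] rot deg [-0.   0.3  0. ]
```

Move above the tab, then look before I descend.

drive_tool --pt "-0.025 0 -0.007 0 0 0 0.0854" --pt "-0.025 0 -0.007 0 0 0 0.0854" --pt "-0.0257 0 -0.007 0 0 0 0.0854" --pt "0 0.01 0 0 0 0 0.0854"

```text
clock: 3.53
eef_pos: [0.5307, 0.0608, 0.2231]
orientation: [[-0.583, 0.005, 0.812], [-0.812, 0.004, -0.583], [-0.006, -1.0, 0.001]]
ft_force: [0.1, 0.6, 0.4]
width: 0.0853
```

```bash
python3 -c "
from h import *
go([.528,.055,.137],-36)
d=robot.camera('wrist');cv2.imwrite('pics/w1.png',d['color'])
for x in([.528,.055,.172],):print(proj(d,np.array(x)))
s=robot.camera('side');cv2.imwrite('pics/s1.png',cv2.resize(s['color'][100:300,180:380],None,fx=3,fy=3))
m=mask(d,(105,150,60),(125,255,255),(0,0,560,420));ys,xs=np.nonzero(m);print(len(xs),cv2.boxPoints(cv2.minAreaRect(np.c_[xs,ys].astype(np.float32))))
"
```

```text
t 3.53 pos [0.5307 0.0608 0.2231] zyaw -35.7 w 0.0853 F [0.1 0.6 0.4]
shift tool mm [ 6.8 86.   1.1] rot deg [-0.1  0.3 -0.3]
(np.float64(271.9535709443094), np.float64(240.75645058486066))
1555 [[268. 181.]
 [284. 181.]
 [284. 281.]
 [268. 281.]]
```

View pics/w1.png

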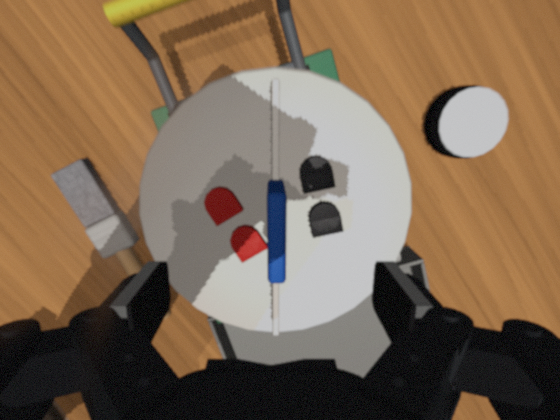

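View pics/s1.png

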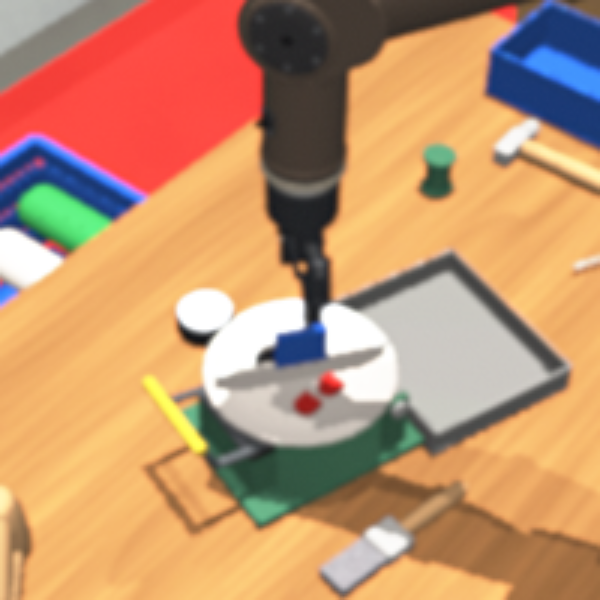

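The tab is at columns 268–284 and rows 181–281. It is centred between the fingers, which are symmetric about column ~274, and the wall is parallel to the pads. Descending.

drive_tool --pt "0.003 0.015 0.001 0 0 0 0.0854" --pt "0 0.015 0 0 0 0 0.0854" --pt "0 0.015 0 0 0 0 0.0854" --pt "0 0.015 0 0 0 0 0.0854" --pt "0 0.014 0 0 0 0 0.0854" --pt "0 0.01 0 0 0 0 0.0854" --pt "0 0 0 0 0 0 0.0854"

```text
clock: 4.22
eef_pos: [0.5263, 0.0502, 0.1356]
orientation: [[-0.589, -0.003, 0.808], [-0.808, -0.001, -0.589], [0.003, -1.0, -0.002]]
ft_force: [-0.3, 1.2, 0.2]
width: 0.0857
```

drive_tool --pt "0 0 0 0 0 0 0.01" --pt "0 0 0 0 0 0 0.01" --pt "0 0 0 0 0 0 0.01" --pt "0 0 0 0 0 0 0.01" --pt "0 0 0 0 0 0 0.01" --pt "0 0 0 0 0 0 0.01" --pt "0 0 0 0 0 0 0.01" --pt "0 0 0 0 0 0 0.01" --force 30

```text
clock: 4.88
eef_pos: [0.5282, 0.0514, 0.1378]
orientation: [[-0.588, 0.001, 0.809], [-0.809, -0.0, -0.588], [-0.001, -1.0, 0.001]]
ft_force: [1.7, -1.7, 3.5]
width: 0.0116
```

drive_tool --pt "0 0 0 0 0 0 0.03" --pt "0 0 0 0 0 0 0.03" --pt "-0.005 0 0 0 0 0 0.03" --pt "0 0 0 0 0 0 0.03" --pt "0 0 0 0 0 0 0.01" --pt "0 0 0 0 0 0 0.01" --pt "0 0 0 0 0 0 0.01" --pt "0 0 0 0 0 0 0.01" --force 30

```text
clock: 5.55
eef_pos: [0.5312, 0.0556, 0.1373]
orientation: [[-0.588, 0.001, 0.809], [-0.809, 0.0, -0.588], [-0.001, -1.0, 0.001]]
ft_force: [4.7, -0.5, -3.3]
width: 0.0116
```

drive_tool --pt "0 0 0 0 -5 0 0.01" --pt "0 0 0 0 -5 0 0.01" --pt "0 0 0 0 -5 0 0.01" --pt "0 0 0 0 -5 0 0.01" --pt "0 0 0 0 -5 0 0.01" --pt "0 0 0 0 -5 0 0.01" --pt "0 0 0 0 -5 0 0.01" --pt "0 0 0 0 0 0 0.01"

```text
clock: 6.22
eef_pos: [0.5301, 0.0559, 0.1373]
orientation: [[-0.013, -0.001, 1.0], [-1.0, 0.0, -0.013], [-0.0, -1.0, -0.001]]
ft_force: [0.4, 1.0, 2.5]
width: 0.0116
```

Forces are low. 35° turned so far, and z yaw is −0.8°. The target is 72.5°.

drive_tool --pt "0 0 0 0 -5 0 0.01" --pt "0 0 0 0 -5 0 0.01" --pt "0 0 0 0 -5 0 0.01" --pt "0 0 0 0 -5 0 0.01" --pt "0 0 0 0 -5 0 0.01" --pt "0 0 0 0 -5 0 0.01" --pt "0 0 0 0 -5 0 0.01" --pt "0 0 0 0 -5 0 0.01"

```text
clock: 6.88
eef_pos: [0.529, 0.0554, 0.1373]
orientation: [[0.63, -0.003, 0.776], [-0.776, -0.001, 0.63], [-0.001, -1.0, -0.003]]
ft_force: [-6.7, -1.1, 6.1]
width: 0.0114
```

drive_tool --pt "0 0 0 0 -5 0 0.01" --pt "0 0 0 0 -5 0 0.01" --pt "0 0 0 0 -5 0 0.01" --pt "0 0 0 0 -5 0 0.01" --pt "0 0 0 0 -5 0 0.01" --pt "0 0 0 0 -5 0 0.01" --pt "0 0 0 0 -3.5 0 0.01" --pt "0 0 0 0 0 0 0.01"

```text
clock: 7.55
eef_pos: [0.5284, 0.0546, 0.1372]
orientation: [[0.954, -0.004, 0.3], [-0.3, -0.003, 0.954], [-0.003, -1.0, -0.004]]
ft_force: [-9.4, -4.5, 11.0]
width: 0.0114
```

```bash
python3 -c "
from h import *
go([.528,.055,.137],72.5)
d=robot.camera('wrist');cv2.imwrite('pics/w2.png',d['color'])
s=robot.camera('scene');cv2.imwrite('pics/s2.png',cv2.resize(s['color'][100:300,180:380],None,fx=3,fy=3))
"
```

```text
t 7.55 pos [0.5284 0.0546 0.1372] zyaw 72.5 w 0.0114 F [-9.4 -4.5 11. ]
shift tool mm [-0.5  0.2  0.3] rot deg [ 0.2  0.  -0.2]
```

View pics/s2.png

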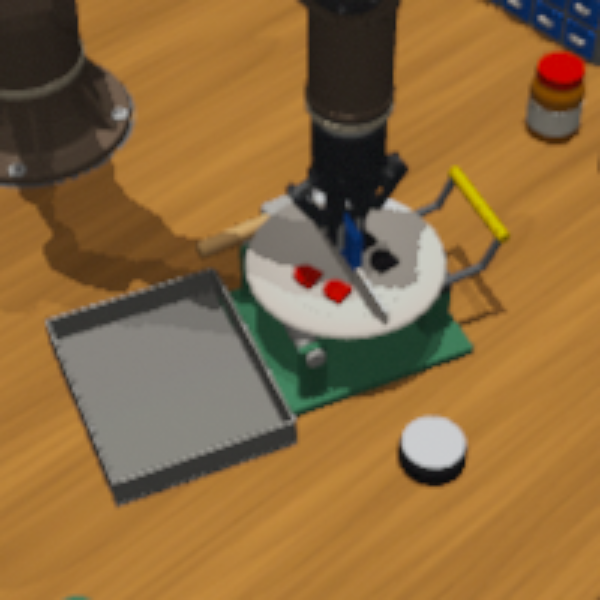

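View pics/w2.png

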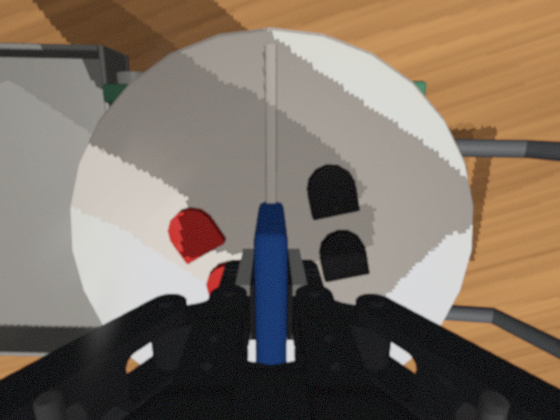

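The wall is now parallel to the bar, with red on the tray side and black on the bar side. Release, rise, and shift 160 mm along tool z to the bar.

drive_tool --pt "0 0 0 0 0 0 0.045" --pt "0 0 0 0 0 0 0.045" --pt "0 0 0 0 0 0 0.045" --pt "0 -0.02 0 0 0 0 0.045" --pt "0 -0.03 0 0 0 0 0.045" --pt "0 -0.03 0 0 0 0 0.045" --pt "0 0 0 0 0 0 0.045"

```text
clock: 8.23
eef_pos: [0.533, 0.0574, 0.2225]
orientation: [[0.954, 0.007, 0.301], [-0.301, 0.002, 0.954], [0.006, -1.0, 0.004]]
ft_force: [1.5, 1.7, 0.7]
width: 0.0447
```

drive_tool --pt "0 0 0.025 0 0 0 0.045" --pt "0 0 0.025 0 0 0 0.045" --pt "0 0 0.025 0 0 0 0.045" --pt "0 0 0.025 0 0 0 0.045" --pt "0 0 0.025 0 0 0 0.045" --pt "0 0 0.025 0 0 0 0.045" --pt "0 0 0.01 0 0 0 0.045" --pt "0 0 0 0 0 0 0.045"

```text
clock: 8.9
eef_pos: [0.5783, 0.2114, 0.2171]
orientation: [[0.955, -0.0, 0.298], [-0.298, 0.002, 0.955], [-0.001, -1.0, 0.002]]
ft_force: [0.2, -0.1, 0.3]
width: 0.0452
```

```bash
python3 -c "
from h import *
d=robot.camera('wrist');cv2.imwrite('pics/w3.png',d['color'])
S=robot.camera('scene');D=robot.camera('side')
c=[]
for q,r in((S,(240,140,370,250)),(D,(210,180,340,280)),(d,(0,0,560,420))):
    m=mask(q,(24,150,100),(34,255,255),r);ys,xs=np.nonzero(m);c.append((xs.mean(),ys.mean()));print(len(xs),c[-1],cv2.minAreaRect(np.c_[xs,ys].astype(np.float32)))
print(tri([S,D],c[:2]),atz(d,*c[2],.137))
go([.577,.207,.112],72.5)
"
```

```text
92 (np.float64(340.32608695652175), np.float64(169.1304347826087)) ((339.0, 168.0), (28.425193786621094, 3.9958739280700684), 50.52754211425781)
38 (np.float64(232.89473684210526), np.float64(231.07894736842104)) ((237.75001525878906, 235.2500457763672), (26.870054244995117, 3.535533905029297), 45.0)
1010 (np.float64(262.9891089108911), np.float64(245.87524752475247)) ((263.1133728027344, 214.0114288330078), (16.779720306396484, 160.0456085205078), 0.4063462018966675)
[0.59717904 0.19823059 0.14380874] [0.59670938 0.19964804 0.137     ]
t 9.05 pos [0.5785 0.2069 0.2169] zyaw 72.4 w 0.0451 F [-0.   0.3  0. ]
shift tool mm [ -1.5 104.9  -0.2] rot deg [ 0.1 -0.1 -0. ]
```

View pics/w3.png

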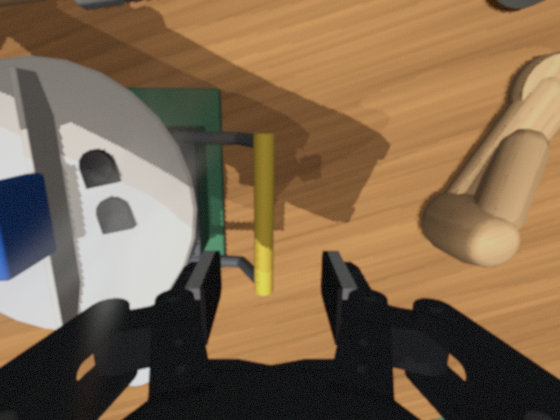

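```bash
python3 -c "
from h import *
d=robot.camera('wrist')
print(d['cx'],atz(d,263.5,214,.134),atz(d,263,140,.134),atz(d,263.5,290,.134))
T=np.array(robot.get_state()['eef_pos']);R=np.array(robot.get_state()['orientation'])
print(R.T@(atz(d,263.5,214,.134)-T))
print(proj(d,np.array([.577,.207,.137])),proj(d,T))
"
```

```text
270.74825910984697 [0.57569454 0.20197055 0.134     ] [0.5277895  0.21708832 0.134     ] [0.63114534 0.18407492 0.134     ]
[-0.00146504  0.08304931 -0.00508305]
(np.float64(271.00381285839296), np.float64(214.84281325509778)) (np.float64(270.85812608425056), np.float64(267.71849510930605))
```

drive_tool --pt "-0.0015 0.015 -0.003 0 0 0 0.045" --pt "0 0.02 0 0 0 0 0.045" --pt "0 0.015 0 0 0 0 0.045" --pt "0 0 0 0 0 0 0.045"

```text
clock: 9.43
eef_pos: [0.5751, 0.2027, 0.1644]
orientation: [[0.953, -0.004, 0.303], [-0.303, -0.003, 0.953], [-0.003, -1.0, -0.004]]
ft_force: [-0.0, -1.1, -0.2]
width: 0.0448
```

```bash
python3 -c "
from h import *
d=robot.camera('wrist');cv2.imwrite('pics/w4.png',d['color'])
m=mask(d,(24,150,60),(34,255,255),(0,0,560,420));ys,xs=np.nonzero(m);r=cv2.minAreaRect(np.c_[xs,ys].astype(np.float32));print(r)
st=robot.get_state();T=np.array(st['eef_pos']);R=np.array(st['orientation'])
print(R.T@(atz(d,*r[0],.134)-T),T)
S=robot.camera('side');cv2.imwrite('pics/s4.png',cv2.resize(S['color'][150:290,170:340],None,fx=4,fy=4))
"
```

```text
((279.5, 241.0), (202.0, 25.0), 90.0)
[-0.00152379  0.03212944  0.00324817] [0.57566186 0.20364848 0.16613513]
```

View pics/w4.png

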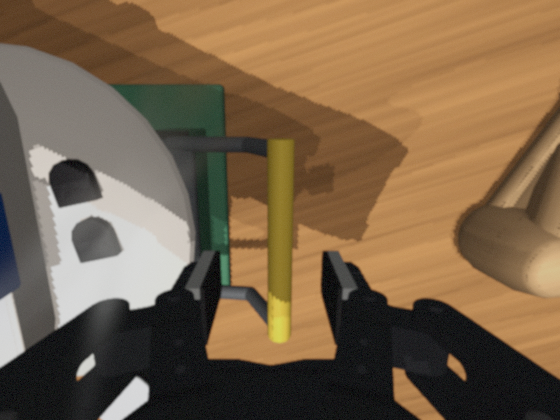

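View pics/s4.png

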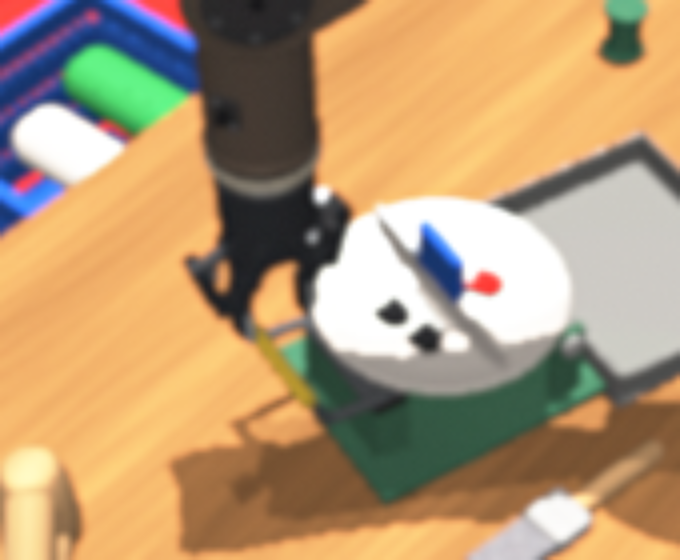

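The bar is about 3 mm towards +z of the fingers, consistent with the stand model at (0.575, 0.207). Descend and grip.

drive_tool --pt "-0.001 0.015 0.0025 0 0 0 0.045" --pt "0 0.02 0 0 0 0 0.045" --pt "0 0.018 0 0 0 0 0.045" --pt "0 0 0 0 0 0 0.045" --pt "0 0 0 0 0 0 0.045"

```text
clock: 9.95
eef_pos: [0.5762, 0.2082, 0.115]
orientation: [[0.954, -0.0, 0.301], [-0.301, -0.0, 0.954], [-0.0, -1.0, -0.0]]
ft_force: [0.4, -0.2, 0.9]
width: 0.045
```

drive_tool --pt "0 0 0 0 0 0 0.01" --pt "0 0 0 0 0 0 0.01" --pt "0 0 0 0 0 0 0.01" --pt "0 0 0 0 0 0 0.01" --pt "0 0 0 0 0 0 0.01" --pt "0 0 0 0 0 0 0.01" --pt "0 0 0 0 0 0 0.01" --force 40

```text
clock: 10.53
eef_pos: [0.5764, 0.2073, 0.116]
orientation: [[0.953, 0.001, 0.302], [-0.302, -0.002, 0.953], [0.002, -1.0, -0.002]]
ft_force: [-4.0, -5.7, 9.7]
width: 0.0126
```

```bash
python3 -c "
import numpy as np
p=lambda t:np.array([235*np.cos(t)-50*np.sin(t),235*np.sin(t)+50*np.cos(t)])
a=np.radians(np.arange(0,61,3))
for i in range(20):
  d=p(a[i+1])-p(a[i]);print(3*(i+1),'tool y %.1f z %.1f'%(-d[1],d[0]),p(a[i+1]).round(0))"
```

```text
3 tool y -12.2 z -2.9 [232.  62.]
6 tool y -12.1 z -3.6 [228.  74.]
9 tool y -11.9 z -4.2 [224.  86.]
12 tool y -11.6 z -4.8 [219.  98.]
15 tool y -11.4 z -5.4 [214. 109.]
18 tool y -11.1 z -6.0 [208. 120.]
21 tool y -10.7 z -6.6 [201. 131.]
24 tool y -10.4 z -7.1 [194. 141.]
27 tool y -10.0 z -7.7 [187. 151.]
30 tool y -9.6 z -8.2 [179. 161.]
33 tool y -9.1 z -8.7 [170. 170.]
36 tool y -8.7 z -9.1 [161. 179.]
39 tool y -8.2 z -9.6 [151. 187.]
42 tool y -7.7 z -10.0 [141. 194.]
45 tool y -7.1 z -10.4 [131. 202.]
48 tool y -6.6 z -10.7 [120. 208.]
51 tool y -6.0 z -11.1 [109. 214.]
54 tool y -5.4 z -11.4 [ 98. 220.]
57 tool y -4.8 z -11.6 [ 86. 224.]
60 tool y -4.2 z -11.9 [ 74. 229.]
```

drive_tool --pt "0 -0.0061 -0.0014 0 0 0 0.01" --pt "0 -0.0061 -0.0015 0 0 0 0.01" --pt "0 -0.0121 -0.0036 0 0 0 0.01" --pt "0 -0.0119 -0.0042 0 0 0 0.01" --pt "0 -0.0116 -0.0048 0 0 0 0.01" --pt "0 -0.0114 -0.0054 0 0 0 0.01" --pt "0 -0.0111 -0.006 0 0 0 0.01" --pt "0 0 0 0 0 0 0.01"

```text
clock: 11.2
eef_pos: [0.5683, 0.1821, 0.1874]
orientation: [[0.953, 0.002, 0.302], [-0.302, -0.0, 0.953], [0.002, -1.0, 0.001]]
ft_force: [1.3, -1.2, -2.0]
width: 0.0126
```

```bash
python3 -c "
from h import *
go([.576,.2073,.116],72.5)
S=robot.camera('side');cv2.imwrite('pics/s5.png',cv2.resize(S['color'][150:290,170:340],None,fx=4,fy=4))
"
```

```text
t 11.2 pos [0.5683 0.1821 0.1874] zyaw 72.4 w 0.0126 F [ 1.3 -1.2 -2. ]
shift tool mm [-0.4 71.4 26.3] rot deg [-0.  -0.1  0.1]
```

View pics/s5.png

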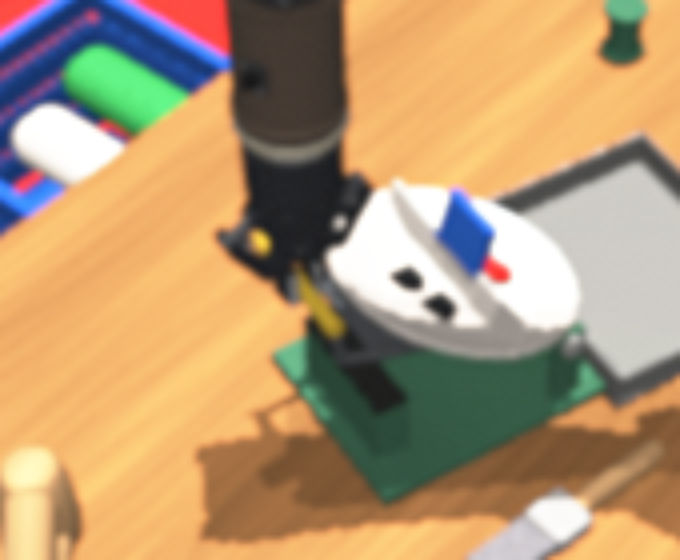

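The dish is tipping with the bar held (about 18°) and everything stays in place. Continue at about 2°/row.

drive_tool --pt "0 -0.0072 -0.0044 0 0 0 0.01" --pt "0 -0.007 -0.0046 0 0 0 0.01" --pt "0 -0.0069 -0.0047 0 0 0 0.01" --pt "0 -0.0067 -0.0051 0 0 0 0.01" --pt "0 -0.0065 -0.0054 0 0 0 0.01" --pt "0 -0.0064 -0.0055 0 0 0 0.01" --pt "0 -0.0062 -0.0057 0 0 0 0.01" --pt "0 -0.006 -0.0059 0 0 0 0.01"

```text
clock: 11.92
eef_pos: [0.5568, 0.1461, 0.2388]
orientation: [[0.954, 0.004, 0.299], [-0.299, 0.004, 0.954], [0.002, -1.0, 0.005]]
ft_force: [7.4, 4.7, -3.5]
width: 0.0122
```

drive_tool --pt "0 -0.0057 -0.0061 0 0 0 0.01" --pt "0 -0.0055 -0.0064 0 0 0 0.01" --pt "0 -0.0053 -0.0065 0 0 0 0.01" --pt "0 -0.0051 -0.0067 0 0 0 0.01" --pt "0 -0.0048 -0.0069 0 0 0 0.01" --pt "0 -0.0046 -0.007 0 0 0 0.01" --pt "0 -0.0044 -0.0072 0 0 0 0.01" --pt "0 -0.0041 -0.0073 0 0 0 0.01"

```text
clock: 12.58
eef_pos: [0.5412, 0.097, 0.2799]
orientation: [[0.955, 0.007, 0.297], [-0.297, 0.007, 0.955], [0.005, -1.0, 0.009]]
ft_force: [6.7, 10.0, 6.3]
width: 0.0127
```

```bash
python3 -c "
from h import *
go([.576,.2073,.116],72.5)
S=robot.camera('side');cv2.imwrite('pics/s6.png',cv2.resize(S['color'][130:290,200:400],None,fx=3.5,fy=3.5))
S=robot.camera('scene');cv2.imwrite('pics/c6.png',cv2.resize(S['color'][120:280,180:380],None,fx=3.5,fy=3.5))
"
```

```text
t 12.58 pos [0.5412 0.097  0.2799] zyaw 72.7 w 0.0127 F [ 6.7 10.   6.3]
shift tool mm [ -0.3 165.  114.2] rot deg [-0.5  0.2  0.3]
```

View pics/s6.png

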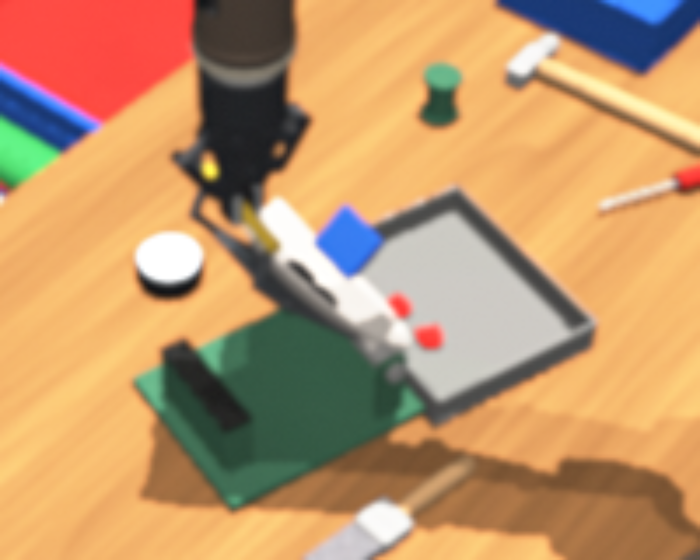

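View pics/c6.png

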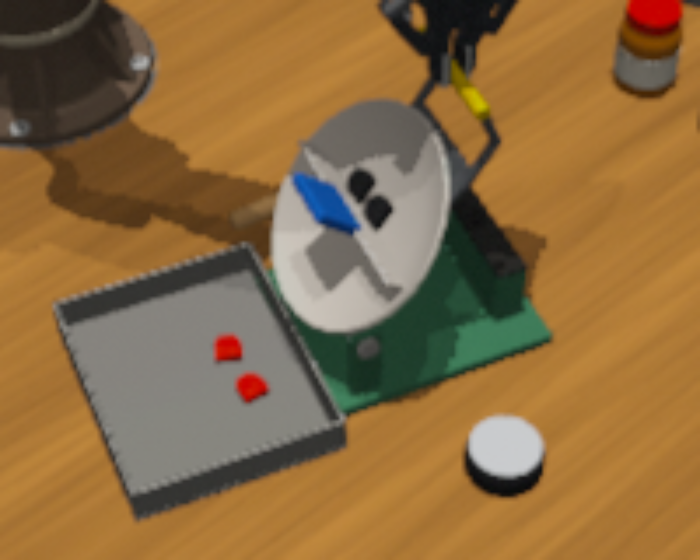

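Both red tips are in (or dropping into) the tray and both black tips are still held by the wall. Pause, check, then lower.

drive_tool --pt "0 0 0 0 0 0 0.01" --pt "0 0 0 0 0 0 0.01" --pt "0 0 0 0 0 0 0.01" --pt "0 0 0 0 0 0 0.01"

```text
clock: 13.02
eef_pos: [0.5411, 0.0965, 0.2802]
orientation: [[0.955, 0.007, 0.298], [-0.298, 0.006, 0.955], [0.005, -1.0, 0.008]]
ft_force: [3.3, 6.3, 12.5]
width: 0.0127
```

```bash
python3 -c "
from h import *
go([.576,.2073,.116],72.5)
S=robot.camera('scene');cv2.imwrite('pics/c7.png',cv2.resize(S['color'][120:280,180:380],None,fx=3.5,fy=3.5))
"
```

```text
t 13.02 pos [0.5411 0.0965 0.2802] zyaw 72.7 w 0.0127 F [ 3.3  6.3 12.5]
shift tool mm [ -0.4 165.1 114.9] rot deg [-0.4  0.2  0.3]
```

View pics/c7.png

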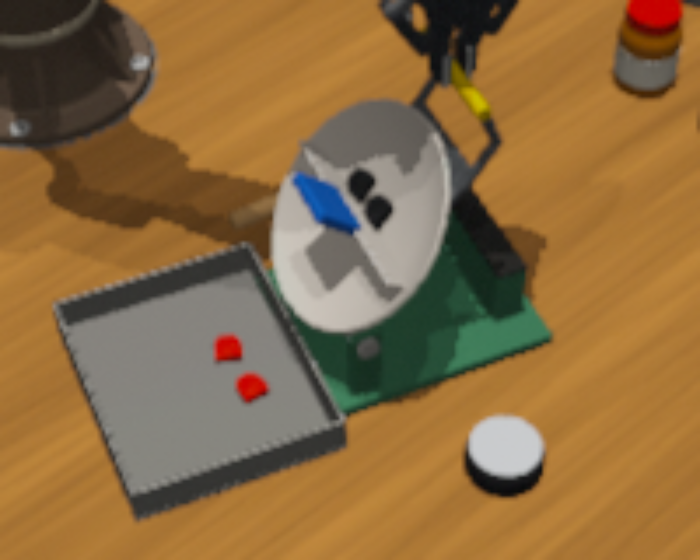

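Both reds lie at rest in the tray at (228,348) and (251,387). Lowering along the same arc.

drive_tool --pt "0 0.0041 0.0073 0 0 0 0.01" --pt "0 0.0044 0.0072 0 0 0 0.01" --pt "0 0.0046 0.007 0 0 0 0.01" --pt "0 0.0048 0.0069 0 0 0 0.01" --pt "0 0.0051 0.0067 0 0 0 0.01" --pt "0 0.0053 0.0065 0 0 0 0.01" --pt "0 0.0055 0.0064 0 0 0 0.01" --pt "0 0.0057 0.0061 0 0 0 0.01"

```text
clock: 13.73
eef_pos: [0.5568, 0.1461, 0.2392]
orientation: [[0.954, 0.004, 0.299], [-0.299, 0.003, 0.954], [0.003, -1.0, 0.004]]
ft_force: [3.3, 0.2, 5.5]
width: 0.012
```

drive_tool --pt "0 0.006 0.0059 0 0 0 0.01" --pt "0 0.0062 0.0057 0 0 0 0.01" --pt "0 0.0064 0.0055 0 0 0 0.01" --pt "0 0.0065 0.0054 0 0 0 0.01" --pt "0 0.0067 0.0051 0 0 0 0.01" --pt "0 0.0069 0.0047 0 0 0 0.01" --pt "0 0.007 0.0046 0 0 0 0.01" --pt "0 0.0072 0.0044 0 0 0 0.01"

```text
clock: 14.4
eef_pos: [0.5687, 0.1837, 0.1845]
orientation: [[0.954, 0.002, 0.3], [-0.3, 0.001, 0.954], [0.001, -1.0, 0.001]]
ft_force: [5.5, -0.3, 3.7]
width: 0.0128
```

drive_tool --pt "0 0.0111 0.006 0 0 0 0.01" --pt "0 0.0114 0.0054 0 0 0 0.01" --pt "0 0.0116 0.0048 0 0 0 0.01" --pt "0 0.0119 0.0042 0 0 0 0.01" --pt "0 0.006 0.0018 0 0 0 0.01" --pt "0 0.006 0.0018 0 0 0 0.01" --pt "0 0 0 0 0 0 0.01"

```text
clock: 14.98
eef_pos: [0.5756, 0.2056, 0.1244]
orientation: [[0.954, -0.001, 0.301], [-0.301, -0.001, 0.954], [-0.0, -1.0, -0.001]]
ft_force: [8.2, 0.6, -4.2]
width: 0.0122
```

```bash
python3 -c "
from h import *
go([.576,.2073,.116],72.5)
"
```

```text
t 14.98 pos [0.5756 0.2056 0.1244] zyaw 72.5 w 0.0122 F [ 8.2  0.6 -4.2]
shift tool mm [-0.1  8.4  1.8] rot deg [ 0. -0. -0.]
```

drive_tool --pt "0 0.004 0.001 0 0 0 0.01" --pt "0 0.004 0.001 0 0 0 0.01" --pt "0 0.003 0 0 0 0 0.01" --pt "0 0 0 0 0 0 0.01" --pt "0 0 0 0 0 0 0.01"

```text
clock: 15.4
eef_pos: [0.5763, 0.2074, 0.1158]
orientation: [[0.954, 0.001, 0.301], [-0.301, -0.001, 0.954], [0.001, -1.0, -0.001]]
ft_force: [2.7, -4.4, 12.0]
width: 0.012
```

The bar is back at its starting height (0.1158 vs 0.116) and resting on the stop, with 12 N of reaction. Release and rise.

drive_tool --pt "0 0 0 0 0 0 0.045" --pt "0 0 0 0 0 0 0.045" --pt "0 0 0 0 0 0 0.045" --pt "0 0 0 0 0 0 0.045" --pt "0 -0.02 0 0 0 0 0.045" --pt "0 -0.03 0 0 0 0 0.045" --pt "0 -0.03 0 0 0 0 0.045" --pt "0 -0.03 0 0 0 0 0.045"

```text
clock: 16.07
eef_pos: [0.575, 0.2078, 0.2262]
orientation: [[0.954, -0.002, 0.3], [-0.3, -0.0, 0.954], [-0.002, -1.0, -0.001]]
ft_force: [1.2, 0.0, 0.1]
width: 0.045
```

drive_tool --pt "0 0 0.025 0 0 0 0.045" --pt "0 0 0.025 0 0 0 0.045" --pt "0 0 0.01 0 0 0 0.045" --pt "0 0 0 0 0 0 0.045" --pt "0 0 0 0 0 0 0.045"

```text
clock: 16.48
eef_pos: [0.5931, 0.2651, 0.2247]
orientation: [[0.954, -0.002, 0.299], [-0.299, -0.001, 0.954], [-0.001, -1.0, -0.001]]
ft_force: [-0.7, 0.1, -0.5]
width: 0.0451
```

```bash
python3 -c "
from h import *
go([.576,.2073,.116],72.5)
S=robot.camera('scene');cv2.imwrite('pics/c8.png',cv2.resize(S['color'][120:280,180:380],None,fx=3.5,fy=3.5))
m=mask(S,(24,150,100),(34,255,255),(240,140,370,250));ys,xs=np.nonzero(m);print(len(xs),xs.mean(),ys.mean(),cv2.boxPoints(cv2.minAreaRect(np.c_[xs,ys].astype(np.float32))))
D=robot.camera('side');cv2.imwrite('pics/s8.png',cv2.resize(D['color'][130:290,200:400],None,fx=3.5,fy=3.5))
m=mask(D,(24,150,100),(34,255,255),(210,180,340,280));ys,xs=np.nonzero(m);print(len(xs),xs.mean(),ys.mean())
"
```

```text
t 16.48 pos [0.5931 0.2651 0.2247] zyaw 72.6 w 0.0451 F [-0.7  0.1 -0.5]
shift tool mm [  1.1 108.8 -60.1] rot deg [ 0.1  0.1 -0.1]
103 340.2718446601942 168.92233009708738 [[328.0353  158.54118]
 [331.32944 155.71767]
 [349.89413 177.37648]
 [346.6     180.2    ]]
74 234.0 233.0
```

View pics/c8.png

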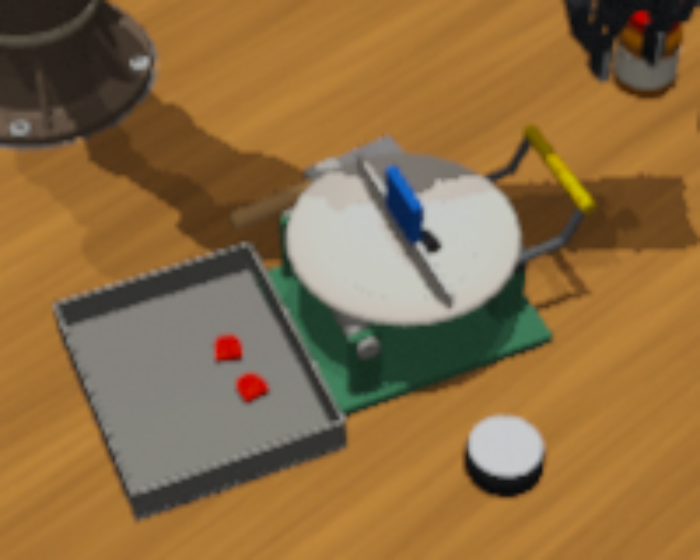

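View pics/s8.png

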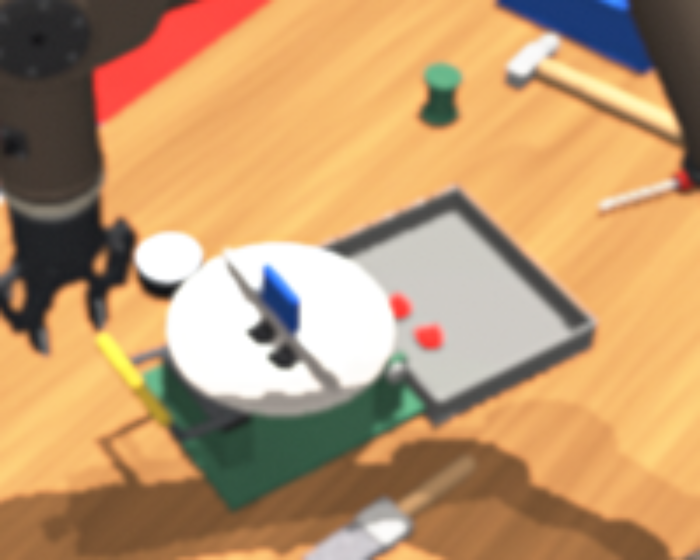

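The dish is level with the bar ends at their starting pixels. Both blacks are in the dish, both reds are in the tray, and the gripper is clear. Handing in.

```bash
python3 -c "
from rig import robot
print(robot.finish_job())"
```

```text
the job is handed in; nothing more can be done
None
```

I turned the dish about 108° by its blue tab while it was level, so the red section faced the tray. I then lifted the yellow bar about 0.85 rad, lowered it again, let go and backed away. The job was handed in at about 17 s of the 69 s allowed; no verdict was reported.

What the last checks showed:
- **Tips:** both red tips lie in the grey tray and both black tips are in the dish, in both the scene and side pictures. They were checked by eye; I did not measure their final positions.
- **Level:** the gripper came back to its starting height on the bar (0.1158 m against 0.116 m). The bar's ends are within about 2 pixels of where they began.
- **Bystanders:** those visible in the last crops (polish tin, brush, spool, hammer, jar) look unmoved. The last was outside the final crops, the awl was only partly in view, and I measured none of the bystanders.
- **Gripper:** it was open and clear of everything, with the wrist force near zero. The highest readings at the end of a move were about 15 N.

Some measurements disagreed. The wrist camera put the tab and the bar up to about 6 mm away from what the fixed cameras gave. I handled this with a 5 mm re-grip on the tab and a second look above the bar.

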